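Line up the bar sections by height

TASK

Fill the four empty ring marks on the blue plate with the four loose steel bar sections, so that the row of six rises step by step from the shortest bar at one end to the tallest at the other. Stand each bar upright and centred on its mark, without tipping any bar over, and leave the two end bars standing where they are.

Things in the scene. Friction and masses are not known exactly. Their poses are not given: they have to be found in the camera images.
- bar_30: Loose plain steel round bar section, standing on end on the bench: diameter 32 mm, 30 mm tall (second shortest of the six; all six have the same diameter and finish and differ in height alone), about 0.19 kg. Origin at the centre of its underside, z up along its axis; it is round, so its yaw means nothing.
- bar_40: Loose plain steel round bar section, standing on end on the bench: diameter 32 mm, 40 mm tall (third shortest; all six have the same diameter and finish and differ in height alone), about 0.25 kg. Origin at the centre of its underside, z up along its axis; it is round, so its yaw means nothing.
- bar_50: Loose plain steel round bar section, standing on end on the bench: diameter 32 mm, 50 mm tall (fourth shortest; all six have the same diameter and finish and differ in height alone), about 0.32 kg. Origin at the centre of its underside, z up along its axis; it is round, so its yaw means nothing.
- bar_60: Loose plain steel round bar section, standing on end on the bench: diameter 32 mm, 60 mm tall (second tallest; all six have the same diameter and finish and differ in height alone), about 0.38 kg. Origin at the centre of its underside, z up along its axis; it is round, so its yaw means nothing.
- bar_20: The shortest steel bar section, diameter 32 mm, 20 mm tall, 0.13 kg. It already stands loose on the ring mark at one end of the blue plate (either end) and stays there. Origin at the centre of its underside, z up.
- bar_70: The tallest steel bar section, diameter 32 mm, 70 mm tall, 0.44 kg. It already stands loose on the ring mark at the other end of the same plate and stays there. Origin at the centre of its underside, z up.
- mark_1: Empty place 1 of four: flat white ring mark, 39 mm outside, 29 mm inside, on a blue plate (60 x 270 x 8 mm, fixed flat on the bench, no rims). Marks 1 to 4 lie in line along the plate, 42 mm apart, towards their own +y; the end bars stand 42 mm beyond mark 1 and mark 4, either way round. Origin: ring centre on the plate top, 8 mm above the bench; z up, x across the row.
- mark_2: Empty place 2 of four: flat white ring mark, 39 mm outside, 29 mm inside, on a blue plate (60 x 270 x 8 mm, fixed flat on the bench, no rims). Marks 1 to 4 lie in line along the plate, 42 mm apart, towards their own +y; the end bars stand 42 mm beyond mark 1 and mark 4, either way round. Origin: ring centre on the plate top, 8 mm above the bench; z up, x across the row.
- mark_3: Empty place 3 of four: flat white ring mark, 39 mm outside, 29 mm inside, on a blue plate (60 x 270 x 8 mm, fixed flat on the bench, no rims). Marks 1 to 4 lie in line along the plate, 42 mm apart, towards their own +y; the end bars stand 42 mm beyond mark 1 and mark 4, either way round. Origin: ring centre on the plate top, 8 mm above the bench; z up, x across the row.
- mark_4: Empty place 4 of four: flat white ring mark, 39 mm outside, 29 mm inside, on a blue plate (60 x 270 x 8 mm, fixed flat on the bench, no rims). Marks 1 to 4 lie in line along the plate, 42 mm apart, towards their own +y; the end bars stand 42 mm beyond mark 1 and mark 4, either way round. Origin: ring centre on the plate top, 8 mm above the bench; z up, x across the row.
Mind the look-alikes: they are no part of the job. Leave any orange look-alike of the bar_40 alone. Leave any yellow look-alike of the bar_60 alone.

How it is judged:
At the end, for the whole second after the job is handed in: Bars 30, 40, 50, 60 mm tall stand on the four marks in that order from the 20 mm end bar to the 70 mm one: within 9 mm of the mark centre, foot within 4 mm of the plate top, upright within 0.1 rad, at rest, released; end bars upright within 8 mm of where they began (((horizontal distance between bar_20 and mark_1 below 0.075 m and horizontal distance between bar_30 and mark_1 below 0.009 m and z of bar_30 in the frame of mark_1 between -0.004 and 0.004 m and horizontal distance between bar_40 and mark_2 below 0.009 m and z of bar_40 in the frame of mark_2 between -0.004 and 0.004 m and horizontal distance between bar_50 and mark_3 below 0.009 m and z of bar_50 in the frame of mark_3 between -0.004 and 0.004 m and horizontal distance between bar_60 and mark_4 below 0.009 m and z of bar_60 in the frame of mark_4 between -0.004 and 0.004 m) or (horizontal distance between bar_20 and mark_4 below 0.075 m and horizontal distance between bar_30 and mark_4 below 0.009 m and z of bar_30 in the frame of mark_4 between -0.004 and 0.004 m and horizontal distance between bar_40 and mark_3 below 0.009 m and z of bar_40 in the frame of mark_3 between -0.004 and 0.004 m and horizontal distance between bar_50 and mark_2 below 0.009 m and z of bar_50 in the frame of mark_2 between -0.004 and 0.004 m and horizontal distance between bar_60 and mark_1 below 0.009 m and z of bar_60 in the frame of mark_1 between -0.004 and 0.004 m)) and angle between each of bar_20, bar_30, bar_40, bar_50, bar_60, bar_70's own z axis and vertical below 0.1 rad and linear speed of each of bar_20, bar_30, bar_40, bar_50, bar_60, bar_70 below 0.01 m/s and angular speed of each of bar_20, bar_30, bar_40, bar_50, bar_60, bar_70 below 0.1 rad/s and distance of each of bar_20, bar_70 from where it was at the start of the episode below 0.008 m and contact force between each of bar_30, bar_40, bar_50, bar_60 and the fingers below 0.05 N); the robot touches nothing.
It fails at once if an end bar is pushed more than 8 mm or tipped (distance of any of bar_20, bar_70 from where it was at the start of the episode above 0.008 m or angle between any of bar_20, bar_70's own z axis and vertical above 0.4 rad).
It fails at once if a loose bar is tipped over (angle between any of bar_30, bar_40, bar_50, bar_60's own z axis and vertical above 0.8 rad).
It also fails if it takes over 102 s, if anything falls off the work surface, if the arm or the gripper's body presses on something with over 40 N, if the wrist force passes 120 N, or if a joint passes its speed limit or range.

ROBOT

A 6-joint arm with a two-finger parallel gripper is mounted at the origin on the work surface. World frame = base frame: x ahead of the robot, y to its left, z up, the work surface at z = 0. Lengths are in m, angles in rad, forces in N, time in s.
With the tool pointing down it reaches from about 0.35 to 0.875 m from the base axis. Payload 4.2 kg.
Tool frame: the origin (TCP) lies at the centre of the arm's flange, where the gripper is bolted on; the fingertips stand 182 mm ahead of it and the grasp point (between the pads) lies 164 mm ahead of it; z points along the fingers, y is the direction in which the jaws open and shut (so a half turn about z gives the same grasp; the last joint's range is limited). The gripper opens to 87 mm and grips with 3 to 60 N. Pads are 19 mm wide; open, the fingers measure 117 mm over their backs; the gripper's body (75 mm by 190 mm) begins 51 mm behind the grasp point.
Start: joints at [1.364, 0.385, 0.008, 0, -1.194, -0.259], TCP at [0.281, 0.558, 0.405] pointing down, gripper open.
Joint ranges: [-3.14, 3.14], [-1.21, 2.06], [-1.07, 1.41], [-3.16, 2.05], [-2.99, -0.16], [-3.1, 3.1]. Speed limits (rad/s): [2.79, 2.79, 3.14, 3.14, 3.14, 3.14].

INTERFACE

Orientations are given as a 3x3 rotation matrix whose columns are the frame's x, y, z axes.
In Python, from cell import state, snapshot, camera_info, hand_in gives the robot as it stands.
- The arm moves only by the tool send_rows, never from a script. Its argument "deltas" is a list of rows, each a list of 2 entries, a list of its own where there are three numbers: the shift along the tool's x, y, z as a fraction of full scale, then the turn, a rotation vector about the tool's x, y, z as a fraction of full scale. A call has 1 to 20 rows; each row is the pose to reach, as a shift and turn from the pose measured when the call began, along the tool's axes at that moment; what a row does not reach only later rows make up. Full scale, the value 1, is 0.15 m for a shift and pi/2 rad for a turn. A row lasts 1/12 s, in which the tool goes at most 41.7 mm and 7.16 degrees, less where a joint would pass 70% of its speed; a pose out of reach is approached as far as the arm can. A call with a number of a shift or a turn outside -1 to 1 is refused whole. A call with a gripper value outside its range is refused whole. "gripper" is the opening, from 0 (shut) to 1 (fully open), set as the call begins (left out, the last holds). The fingers move at their own pace and stop on an object; the grip force is fixed at half the most. Time passes only in rows, so rows that repeat a pose let the fingers close. It gives the time, the measured TCP pose, the force and the opening at its end, in the units of the state.
- state(): the state, without advancing time (a new reading comes with each control period).
- snapshot(name): name is "side" or "top" or "wrist"; returns (picture, depth): 400x640x3 uint8, blue, green, red; 400x640 float32, m along the optical axis (not along the pixel's ray), 0 where there is no reading.
- camera_info(name): a dict with "fx", "fy", "cx", "cy" (pixels), "distortion" ([k1, k2, p1, p2, k3] as OpenCV has them; the pictures are not rectified), "extrinsics" (4x4, takes a point from world to camera coordinates); the wrist camera has in their place "T_tool_cam" (4x4, takes a point from camera to tool coordinates, whose origin is the TCP and whose axes are the flange's). Camera axes: x right, y down, z forward; pixel columns grow to the right and rows downward; lengths in m; the calibration is good to about 2 mm. A picture is of the moment at which its call begins: read the wrist's pose just before it. camera_info takes no time and is no camera call.
- hand_in(): hands the job in, once; it reports no verdict.
The state is a dict: "time": time; "joint_pos": joint angles; "qvel": joint speeds; "joint_efforts": joint torques, N m; "tcp_pos": TCP position; "orientation": TCP orientation; "contact_force": force on the tool from outside, world axes, zero at the start; "moment": the same for the moment, N m; "finger_gap": finger opening in m.
Only numpy, scipy, OpenCV 4.12 (cv2) and the standard library are available. Lean on these libraries where they do the work, as an engineer would, in place of code of your own. Each camera call takes 0.05 s, during which the arm holds its last target.

## Working session

There is one attempt and no reset: what is moved stays moved. The work goes in short steps, Python scripts to look and compute and a tool call to move; the robot and the scene stay as the last step left them, time stands still between calls to the robot, and variables do not carry over. Pictures are saved under pics/ and viewed, and the job is handed in when it is done.

Besides the shell and the picture viewer there is one more tool, called after "Emit:" by a JSON object that holds its "op" and its "data". send_rows: Moves the arm, as the interface text tells. Its arguments: {"type":"object","properties":{"deltas":{"type":"array"},"gripper":{"type":"number"}},"required":["deltas"]}

```bash
ls; mkdir -p pics
python3 - <<'E'
from cell import *
import cv2,numpy as np,pickle
s=state();print(s)
for n in("top","side"):
    p,d=snapshot(n);cv2.imwrite(f"pics/{n}0.png",p);np.save(f"pics/{n}0.npy",d);print(n,camera_info(n))
print(camera_info("wrist"))
E
```

```text
pics
{'time': 0.0, 'joint_pos': array([ 1.36357202e+00,  3.85545888e-01,  6.60311441e-03, -5.34530532e-04,
       -1.19399793e+00, -2.58595240e-01]), 'qvel': array([6.08303719e-04, 2.56469929e-04, 9.67187461e-05, 5.32944529e-04,
       2.66030495e-04, 5.95126384e-04]), 'joint_efforts': array([-4.54684932e-04, -3.90662313e+01,  1.87399864e+01,  4.21949565e+00,
        1.09090933e-02, -2.03216446e-04]), 'tcp_pos': array([0.28059384, 0.55822928, 0.40365145]), 'orientation': array([[ 8.93365199e-01, -4.49330346e-01, -9.27581281e-04],
       [-4.49331299e-01, -8.93362972e-01, -1.99618855e-03],
       [ 6.82813227e-05,  2.20011668e-03, -9.99997577e-01]]), 'contact_force': array([-0.97989148,  0.18437048,  0.37645739]), 'moment': array([ 0.01398853, -0.00988715, -0.04413518]), 'finger_gap': 0.08696476708774031}
top {'fx': 450.7840932989074, 'fy': 450.7840932989074, 'cx': 322.86084186286024, 'cy': 192.74046785554043, 'distortion': array([-0.0863901,  0.       ,  0.       ,  0.       ,  0.       ]), 'extrinsics': array([[-0.00610331, -0.99940871, -0.03383761,  0.02148012],
       [-0.99736308
[... 464 characters left out ...]
48, -0.6131549 ,  0.20972475],
       [ 0.28094497,  0.54502281, -0.7899494 ,  0.62278786],
       [ 0.        ,  0.        ,  0.        ,  1.        ]])}
{'fx': 305.4311592325109, 'fy': 305.4311592325109, 'cx': 322.4662073275907, 'cy': 195.14751271348928, 'distortion': array([-0.00472533,  0.        ,  0.        ,  0.        ,  0.        ]), 'T_tool_cam': array([[-9.74047306e-04, -9.57420007e-01, -2.88697042e-01,
         7.83552927e-02],
       [ 9.99998670e-01, -1.31026244e-03,  9.71348571e-04,
         4.88133488e-04],
       [-1.30825744e-03, -2.88695712e-01,  9.57420009e-01,
         1.98178273e-02],
       [ 0.00000000e+00,  0.00000000e+00,  0.00000000e+00,
         1.00000000e+00]])}
```

View pics/top0.png

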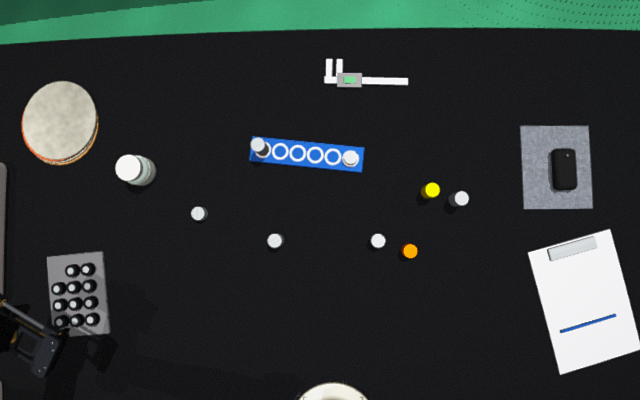

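View pics/side0.png

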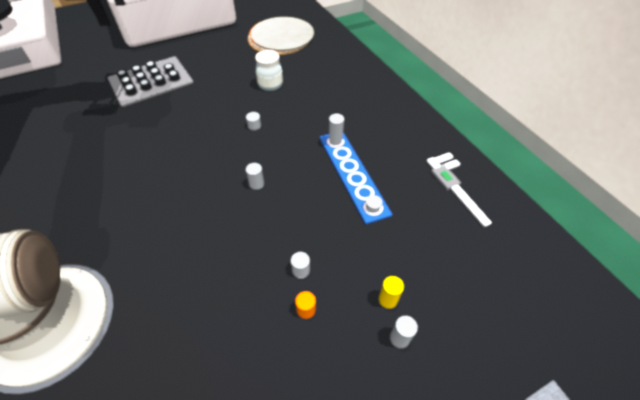

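The top view shows four loose steel bars at px (198,213), (275,241), (378,241) and (461,199). The 70 mm end bar is at (259,146) and the 20 mm one at (350,158), with white rings between them. The look-alikes are yellow at (432,190) and orange at (410,251). Next I'll measure positions and heights.

```bash
cat > h.py <<'E'
import cv2,numpy as np
from cell import *
def cam(n):
    c=camera_info(n);K=np.array([[c['fx'],0,c['cx']],[0,c['fy'],c['cy']],[0,0,1.]]);
    if n=="wrist": return K,c['distortion'],None
    return K,c['distortion'],np.array(c['extrinsics'])
def wristE(s):
    T=np.eye(4);T[:3,:3]=s['orientation'];T[:3,3]=s['tcp_pos']
    return np.linalg.inv(T@np.array(camera_info("wrist")['T_tool_cam']))
def ray(n,px,E=None):
    K,D,E0=cam(n);E=E0 if E is None else E
    u=cv2.undistortPoints(np.array(px,float).reshape(-1,1,2),K,D).reshape(-1,2)
    d=np.c_[u,np.ones(len(u))]@E[:3,:3]   # R^T d
    o=-E[:3,:3].T@E[:3,3]
    return o,d
def onplane(n,px,z,E=None):
    o,d=ray(n,px,E);t=(z-o[2])/d[:,2];return o+d*t[:,None]
def bydepth(n,px,dep,E=None):
    o,d=ray(n,px,E);return o+d*np.array(dep).reshape(-1,1)
E
python3 - <<'E'
from h import *
p=cv2.imread("pics/top0.png");d=np.load("pics/top0.npy")
s=cv2.imread("pics/side0.png");ds=np.load("pics/side0.npy")
def pts(n,img,dep,c,r=16):
    x0,y0=c;out=[]
    ys,xs=np.mgrid[y0-r:y0+r+1,x0-r:x0+r+1];m=dep[ys,xs]>0
    P=bydepth(n,np.c_[xs[m],ys[m]],dep[ys,xs][m]);return P,np.c_[xs[m],ys[m]]
for n,img,dep,L in(("top",p,d,dict(A=(198,213),B=(275,241),C=(378,241),D=(461,199),Y=(432,190),O=(410,251),t=(259,146),s=(350,158))),
  ("side",s,ds,dict(A=(253,121),B=(255,176),C=(300,265),D=(403,332),Y=(391,293),O=(306,305),t=(336,130),s=(373,205)))):
  for k,c in L.items():
    P,x=pts(n,img,dep,c)
    zt=np.percentile(P[:,2],97); 
    m=P[:,2]>(zt-.004) 
    print(n,k,"ztop",zt.round(4),"n",m.sum(),"c",P[m].mean(0).round(4),"px",x[m].mean(0).round(1))
hsv=cv2.cvtColor(p,cv2.COLOR_BGR2HSV)
m=cv2.inRange(hsv,(100,120,80),(125,255,255))
cs,h=cv2.findContours(m,cv2.RETR_CCOMP,cv2.CHAIN_APPROX_NONE)
big=max(range(len(cs)),key=lambda i:cv2.contourArea(cs[i]))
r=cv2.minAreaRect(cs[big]);b=cv2.boxPoints(r);print(onplane("top",b,.008).round(4))
for i,c in enumerate(cs):
    if h[0][i][3]==big and len(c)>15:
        e=cv2.fitEllipse(c);print(e,onplane("top",[e[0]],.008).round(4))
E
python3 - <<'E'
import cv2
p=cv2.imread('pics/top0.png')[120:270,180:480]
cv2.imwrite('pics/crop0.png',cv2.resize(p,None,fx=2.6,fy=2.6,interpolation=cv2.INTER_CUBIC))
E
```

```text
top A ztop 0.0316 n 130 c [0.4972 0.311  0.0304] px [197.2 213. ]
top B ztop 0.0511 n 143 c [0.4341 0.1279 0.0499] px [273.8 240.3]
top C ztop 0.0415 n 136 c [ 0.4325 -0.1059  0.0404] px [377.4 240.3]
top D ztop 0.0617 n 146 c [ 0.5263 -0.2924  0.0605] px [461.1 197.7]
top Y ztop 0.0616 n 141 c [ 0.5456 -0.2278  0.0605] px [432.1 189.3]
top O ztop 0.0412 n 151 c [ 0.409  -0.1788  0.04  ] px [409.8 250.5]
top t ztop 0.0794 n 141 c [0.65   0.1607 0.0782] px [257.6 143.6]
top s ztop 0.0295 n 134 c [ 0.6253 -0.0461  0.0284] px [349.9 156.8]
side A ztop 0.0315 n 98 c [0.4975 0.3096 0.0311] px [252.9 116.4]
side B ztop 0.0517 n 144 c [0.4339 0.1267 0.0509] px [253.8 168.6]
side C ztop 0.0421 n 231 c [ 0.4319 -0.1067  0.041 ] px [300.3 259.8]
side D ztop 0.0619 n 348 c [ 0.5232 -0.2926  0.0606] px [405.7 326.2]
side Y ztop 0.062 n 264 c [ 0.5431 -0.2276  0.0608] px [392.8 285.4]
side O ztop 0.042 n 277 c [ 0.4076 -0.1788  0.0409] px [305.5 300.5]
side t ztop 0.0794 n 113 c [0.6484 0.1606 0.0789] px [336.6 118.6]
side s ztop 0.0298 n 161 c [ 0.624  -0.0478  0.0289] px [374.1 201.7]
[[ 0.6213  0.1952  0.008 ]
 [ 0.6833  0.1894  0.008 ]
 [ 0.6518 -0.0812  0.008 ]
 [ 0.5907 -0.0742  0.008 ]]
```

View pics/crop0.png

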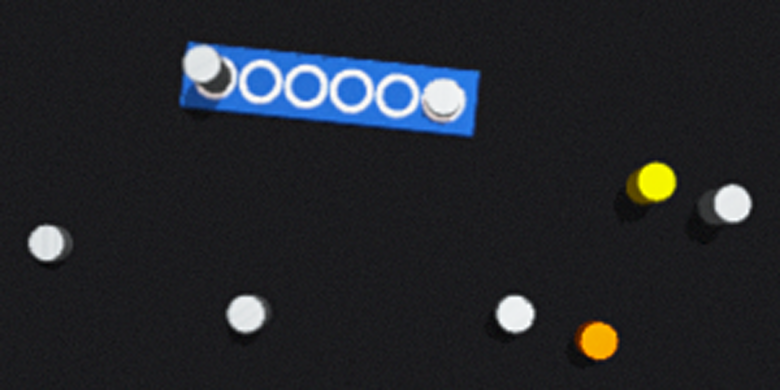

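Heights and places agree in both views to about 2 mm: A (198,213) is 30 mm, C (378,241) is 40 mm, B (275,241) is 50 mm and D (461,199) is 60 mm. The candidates for each are:
- **30 mm:** steel A only. The bars on the plate are the 20 and 70 mm end bars.
- **40 mm:** steel C (378,241) against orange (410,251). I chose C because it is steel in the crop.
- **50 mm:** steel B only.
- **60 mm:** steel D (461,199) against yellow (432,190). I chose D because it is steel.

The 20 mm end bar is at the -y end of the plate.

```bash
cat >> h.py <<'E'
from scipy.spatial.transform import Rotation as Ro
U=np.array([0.0245+.031,.207+.27]);U/=np.linalg.norm(U)
C0=np.array([.6365,.0569])
M={k:C0+U*o for k,o in((30,-.063),(40,-.021),(50,.021),(60,.063))}
B={30:(.4973,.3105),40:(.4323,-.1063),50:(.4340,.1274),60:(.5253,-.2925)}
def plan(x,y,zg):
    """grasp-point target"""
    s=state();yv=np.array([-U[1],U[0],0]);z=np.array([0,0,-1.]);R=np.c_[np.cross(yv,z),yv,z]
    R0=s['orientation'];t=np.array([x,y,zg+.164]);
    d=R0.T@(t-s['tcp_pos'])/.15;r=Ro.from_matrix(R0.T@R).as_rotvec()/(np.pi/2)
    print("t",round(s['time'],2),"grasp",(s['tcp_pos']+R0[:,2]*.164).round(4),"shift",d.round(4),"turn",r.round(4),"F",s['contact_force'].round(1),"gap",round(s['finger_gap'],4))
E
python3 - <<'E'
from h import *
print(U,M)
# rings, both views
for n in("top","side"):
    p=cv2.imread(f"pics/{n}0.png")
    for k,m in M.items():
        K,D,E=cam(n);v=cv2.projectPoints(np.array([[m[0],m[1],.008]]),cv2.Rodrigues(E[:3,:3])[0],E[:3,3],K,D)[0].ravel()
        print(n,k,v.round(1),end=' ')
        r=13;x,y=v.round().astype(int);w=p[y-r:y+r+1,x-r:x+r+1].astype(int)
        blue=((w[...,0]-w[...,2])>60).astype(np.uint8)
        # inner blue disc: component containing centre
        nn,lab,st,ce=cv2.connectedComponentsWithStats(blue,connectivity=4)
        l=lab[r,r];q=ce[l]+[x-r,y-r];print(l,st[l,4],q.round(1),onplane(n,[q],.008)[0].round(4))
plan(*B[30],.146)
E
```

```text
[0.11557253 0.99329904] {30: array([ 0.62921893, -0.00567784]), 40: array([0.63407298, 0.03604072]), 50: array([0.63892702, 0.07775928]), 60: array([0.64378107, 0.11947784])}
top 30 [332.6 156.6] 2 112 [332.5 156.3] [ 0.6299 -0.0054  0.008 ]
top 40 [315.  154.8] 2 107 [314.9 154.5] [0.6349 0.0363 0.008 ]
top 50 [297.4 153. ] 3 105 [297.2 152.9] [0.6393 0.0784 0.008 ]
top 60 [280.  151.2] 2 104 [279.7 151. ] [0.6443 0.1201 0.008 ]
side 30 [364.5 192.8] 4 84 [364.2 192.1] [ 0.6296 -0.0037  0.008 ]
side 40 [356.6 178.8] 4 73 [356.2 178.1] [0.6343 0.0383 0.008 ]
side 50 [349.1 165.7] 4 64 [348.8 165. ] [0.6394 0.0799 0.008 ]
side 60 [342.1 153.3] 3 60 [341.6 152.6] [0.644 0.122 0.008]
t 0.1 grasp [0.2804 0.558  0.2398] shift [2.0328 0.8255 0.6269] turn [ 0.0011 -0.0008  0.7771] F [ 0.  -0.1  0.2] gap 0.0872
```

```bash
sed -i 's/C0=np.array(.*/C0=np.array([.6368,.0576])/' h.py
```

Emit:
{"op": "send_rows", "data": {"deltas": [[[0.25,0.1,0.08],[0,0,0.08]],[[0.5,0.2,0.16],[0,0,0.16]],[[0.75,0.3,0.24],[0,0,0.24]],[[1,0.41,0.31],[0,0,0.32]],[[1,0.41,0.31],[0,0,0.4]],[[1,0.41,0.31],[0,0,0.48]],[[1,0.41,0.31],[0,0,0.56]],[[1,0.41,0.31],[0,0,0.64]],[[1,0.41,0.31],[0,0,0.72]],[[1,0.41,0.31],[0,0,0.777]],[[1,0.41,0.31],[0,0,0.777]],[[1,0.41,0.31],[0,0,0.777]]], "gripper": 1}}

```text
time: 1.1
tcp_pos: [0.3869, 0.4358, 0.357]
orientation: [[-0.113, -0.994, -0.001], [-0.994, 0.113, -0.002], [0.003, 0.001, -1.0]]
contact_force: [-0.6, -0.2, -0.3]
finger_gap: 0.0871
```

```bash
python3 -c "
from h import *
plan(*B[30],.12)"
```

```text
t 1.1 grasp [0.3867 0.4354 0.193 ] shift [ 0.7453 -0.8261  0.488 ] turn [ 0.0006 -0.0016  0.0017] F [-0.6 -0.2 -0.3] gap 0.0871
```

Emit:
{"op": "send_rows", "data": {"deltas": [[[0.25,-0.28,0.16],[0,0,0]],[[0.5,-0.55,0.32],[0,0,0]],[[0.745,-0.826,0.48],[0,0,0]],[[0.745,-0.826,0.48],[0.001,-0.002,0.002]],[[0.745,-0.826,0.48],[0.001,-0.002,0.002]],[[0.745,-0.826,0.48],[0.001,-0.002,0.002]],[[0.745,-0.826,0.48],[0.001,-0.002,0.002]]]}}

```text
time: 1.68
tcp_pos: [0.4977, 0.3102, 0.2849]
orientation: [[-0.116, -0.993, 0.0], [-0.993, 0.116, -0.0], [0.0, -0.0, -1.0]]
contact_force: [-0.6, 0.1, 0.2]
finger_gap: 0.0873
```

Run:
```python
from h import *
s=state();p,d=snapshot("wrist");cv2.imwrite("pics/w1.png",p)
E=wristE(s)
ys,xs=np.mgrid[0:400,0:640];m=d>0
P=bydepth("wrist",np.c_[xs[m],ys[m]],d[m],E)
q=(abs(P[:,2]-.03)<.004)&(np.hypot(P[:,0]-.4973,P[:,1]-.3105)<.03)
print(q.sum(),P[q].mean(0).round(4),P[q].min(0).round(4),P[q].max(0).round(4))
plan(*B[30],.022)
```

```text
1140 [0.4949 0.3112 0.0301] [0.4792 0.2962 0.0262] [0.5105 0.3275 0.0323]
t 1.73 grasp [0.4976 0.3112 0.1215] shift [0.0041 0.0008 0.6635] turn [-0.0007  0.0007  0.0004] F [ 0.  -0.3 -0.3] gap 0.087
```

View pics/w1.png

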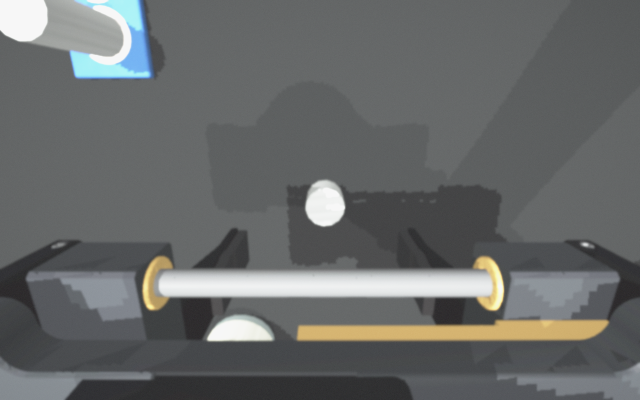

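The wrist view shows the 30 mm bar at (325,203), centred between the jaws. Its depth position agrees within 2.5 mm, so I'm descending and gripping.

Emit:
{"op": "send_rows", "data": {"deltas": [[[0,0,0.2],[0,0,0]],[[0,0,0.4],[0,0,0]],[[0,0,0.55],[0,0,0]],[[0,0,0.63],[0,0,0]],[[0,0,0.663],[0,0,0]],[[0,0,0.663],[0,0,0]],[[0,0,0.663],[0,0,0]]]}}

```text
time: 2.32
tcp_pos: [0.4974, 0.3124, 0.1872]
orientation: [[-0.113, -0.994, 0.003], [-0.994, 0.113, 0.002], [-0.003, -0.003, -1.0]]
contact_force: [-0.9, 1.0, -0.3]
finger_gap: 0.0873
```

Emit:
{"op": "send_rows", "data": {"deltas": [[[0,0,0],[0,0,0]],[[0,0,0],[0,0,0]],[[0,0,0],[0,0,0]],[[0,0,0],[0,0,0]],[[0,0,0],[0,0,0]],[[0,0,0],[0,0,0]],[[0,0,0],[0,0,0]],[[0,0,0],[0,0,0]],[[0,0,0],[0,0,0]],[[0,0,0],[0,0,0]]], "gripper": 0.2}}

```text
time: 3.15
tcp_pos: [0.4973, 0.3123, 0.1871]
orientation: [[-0.113, -0.994, 0.002], [-0.994, 0.113, 0.002], [-0.002, -0.002, -1.0]]
contact_force: [0.4, -0.0, -0.5]
finger_gap: 0.031
```

```bash
python3 -c "
from h import *
print(state()['tcp_pos'])
plan(*B[30],.13)"
```

```text
[0.4972821  0.3122951  0.18711872]
t 3.15 grasp [0.4977 0.3126 0.0231] shift [ 0.0103 -0.003  -0.7126] turn [-0.0013  0.0014  0.0017] F [ 0.4 -0.  -0.5] gap 0.031
```

Emit:
{"op": "send_rows", "data": {"deltas": [[[0,0,-0.15],[0,0,0]],[[0,0,-0.4],[0,0,0]],[[0.1,0,-0.6],[0,0,0]],[[0.3,-0.1,-0.72],[0,0,0]],[[0.5,-0.2,-0.72],[0,0,0]],[[0.7,-0.3,-0.72],[0,0,0]],[[0.9,-0.4,-0.72],[0,0,0]],[[1,-0.4,-0.72],[0,0,0]],[[1,-0.4,-0.72],[0,0,0]]]}}

```text
time: 3.9
tcp_pos: [0.5391, 0.1531, 0.2941]
orientation: [[-0.118, -0.993, -0.001], [-0.993, 0.118, 0.001], [-0.001, 0.001, -1.0]]
contact_force: [-0.8, -0.3, -2.4]
finger_gap: 0.0313
```

```bash
python3 -c "
from h import *
plan(*(M[30]+U*.0015),.13)"
```

```text
t 3.9 grasp [0.539  0.1532 0.1301] shift [ 9.654e-01 -7.226e-01 -8.000e-04] turn [ 0.0005  0.0004 -0.0014] F [-0.8 -0.3 -2.4] gap 0.0313
```

Emit:
{"op": "send_rows", "data": {"deltas": [[[0.2,-0.15,0],[0,0,0]],[[0.4,-0.3,0],[0,0,0]],[[0.6,-0.45,0],[0,0,0]],[[0.8,-0.6,0],[0,0,0]],[[0.965,-0.723,0],[0,0,-0.001]],[[0.965,-0.723,0],[0,0,-0.001]],[[0.965,-0.723,0],[0,0,-0.001]],[[0.965,-0.723,0],[0,0,-0.001]]]}}

```text
time: 4.57
tcp_pos: [0.6294, -0.0028, 0.2931]
orientation: [[-0.116, -0.993, -0.002], [-0.993, 0.116, 0.001], [-0.001, 0.002, -1.0]]
contact_force: [-1.2, 0.1, -1.7]
finger_gap: 0.0315
```

Run:
```python
from h import *
plan(*(M[30]+U*.0015),.0321)
s=state();p,d=snapshot("wrist");cv2.imwrite("pics/w2.png",p)
```

```text
t 4.57 grasp [ 0.629  -0.0026  0.1291] shift [ 0.0048 -0.0042  0.6468] turn [ 0.0015  0.0004 -0.0004] F [-1.2  0.1 -1.7] gap 0.0315
```

View pics/w2.png

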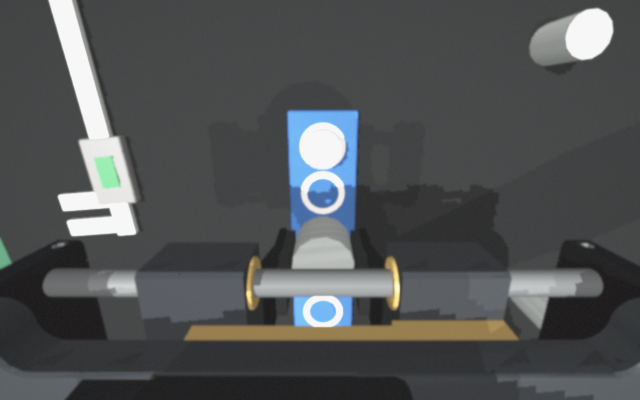

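The 30 mm bar is held, in line with the row, with the 20 mm bar at (322,147) and its ring at (322,192) ahead. I'm lowering it.

Emit:
{"op": "send_rows", "data": {"deltas": [[[0.005,-0.004,0.15],[0.001,0,0]],[[0.005,-0.004,0.3],[0.001,0,0]],[[0.005,-0.004,0.42],[0.001,0,0]],[[0.005,-0.004,0.5],[0.001,0,0]],[[0.005,-0.004,0.55],[0.001,0,0]],[[0.005,-0.004,0.58],[0.001,0,0]],[[0.005,-0.004,0.6],[0.001,0,0]],[[0.005,-0.004,0.6],[0.001,0,0]]]}}

```text
time: 5.28
tcp_pos: [0.6297, -0.0027, 0.2036]
orientation: [[-0.115, -0.993, 0.0], [-0.993, 0.115, 0.001], [-0.001, -0.0, -1.0]]
contact_force: [-0.2, -0.5, -2.1]
finger_gap: 0.0315
```

Run:
```python
from h import *
plan(*(M[30]+U*.0015),.0315)
```

```text
t 5.28 grasp [ 0.6298 -0.0026  0.0396] shift [ 0.0054 -0.0003  0.0539] turn [-0.      0.0004  0.0006] F [-0.2 -0.5 -2.1] gap 0.0315
```

Emit:
{"op": "send_rows", "data": {"deltas": [[[0.003,0,0.02],[0,0,0]],[[0.005,0,0.035],[0,0,0]],[[0.005,0,0.045],[0,0,0]],[[0.005,0,0.054],[0,0,0]],[[0.005,0,0.054],[0,0,0]],[[0.005,0,0.054],[0,0,0]]]}}

```text
time: 5.78
tcp_pos: [0.6297, -0.0035, 0.1955]
orientation: [[-0.115, -0.993, 0.0], [-0.993, 0.115, 0.001], [-0.001, -0.0, -1.0]]
contact_force: [-0.3, -0.3, -3.0]
finger_gap: 0.031
```

Emit:
{"op": "send_rows", "data": {"deltas": [[[0,0,0],[0,0,0]],[[0,0,0],[0,0,0]],[[0,0,0],[0,0,0]],[[0,0,0],[0,0,0]],[[0,0,0],[0,0,0]],[[0,0,0],[0,0,0]],[[0,0,-0.1],[0,0,0]],[[0,0,-0.3],[0,0,0]],[[0,0,-0.5],[0,0,0]],[[0,0,-0.68],[0,0,0]],[[0,0,-0.68],[0,0,0]],[[0,0,-0.68],[0,0,0]]], "gripper": 0.8}}

```text
time: 6.78
tcp_pos: [0.63, -0.0035, 0.2998]
orientation: [[-0.115, -0.993, 0.005], [-0.993, 0.115, 0.002], [-0.002, -0.005, -1.0]]
contact_force: [-1.8, 0.5, -1.0]
finger_gap: 0.0695
```

```bash
cat >> h.py <<'E'
def check(k,base=None,H=.008,tag="x"):
    base=M[k] if base is None else np.array(base)
    s=state();p,d=snapshot("top");E=cam("top")[2]
    ys,xs=np.mgrid[0:400,0:640];m=d>0
    P=bydepth("top",np.c_[xs[m],ys[m]],d[m])
    q=(abs(P[:,2]-H-k/1000)<.005)&(np.hypot(P[:,0]-base[0],P[:,1]-base[1])<.021)
    g=P[q];print("bar",k,"n",q.sum(),"mean",g.mean(0).round(4),"off mm",((g[:,:2].mean(0)-base)*1000).round(1))
    cv2.imwrite(f"pics/top_{tag}.png",p)
E
python3 - <<'E'
from h import *
check(30,tag="a")
plan(*B[40],.13)
E
```

```text
bar 30 n 87 mean [ 0.6269 -0.0044  0.0383] off mm [-2.6  0.6]
t 6.83 grasp [ 0.6296 -0.0034  0.134 ] shift [0.8313 1.2266 0.0242] turn [-0.0005  0.0009  0.0004] F [-1.2  0.6  0.4] gap 0.0696
```

Emit:
{"op": "send_rows", "data": {"deltas": [[[0.16,0.23,0],[0,0,0]],[[0.32,0.46,0],[0,0,0]],[[0.48,0.7,0],[0,0,0]],[[0.64,0.92,0],[0,0,0]],[[0.7,1,0],[0,0,0]]], "gripper": 1}}

```text
time: 7.25
tcp_pos: [0.4629, -0.0923, 0.2957]
orientation: [[-0.117, -0.993, -0.007], [-0.993, 0.117, 0.002], [-0.001, 0.007, -1.0]]
contact_force: [-0.2, -0.1, 0.1]
finger_gap: 0.0861
```

Run:
```python
from h import *
check(30,tag="b")
plan(*B[40],.11)
```

```text
bar 30 n 143 mean [ 0.6308 -0.0046  0.038 ] off mm [1.3 0.4]
t 7.3 grasp [ 0.461  -0.0925  0.1319] shift [0.1131 0.1862 0.1473] turn [ 0.0047  0.0005 -0.0019] F [-2.2 -0.9 -0.4] gap 0.0862
```

The 30 mm bar stands within 1.5 mm of its mark. Next is the 40 mm bar.

Emit:
{"op": "send_rows", "data": {"deltas": [[[0.06,0.1,0.07],[0.005,0,-0.002]],[[0.113,0.186,0.147],[0.005,0,-0.002]],[[0.113,0.186,0.147],[0.005,0,-0.002]],[[0.113,0.186,0.147],[0.005,0,-0.002]],[[0.113,0.186,0.147],[0.005,0,-0.002]],[[0.113,0.186,0.147],[0.005,0,-0.002]]]}}

```text
time: 7.8
tcp_pos: [0.4335, -0.1059, 0.2743]
orientation: [[-0.115, -0.993, 0.002], [-0.993, 0.115, 0.001], [-0.001, -0.002, -1.0]]
contact_force: [0.2, 0.5, 0.3]
finger_gap: 0.0874
```

```bash
cat >> h.py <<'E'
def wlook(k,tag):
    s=state();p,d=snapshot("wrist");cv2.imwrite(f"pics/w_{tag}.png",p)
    ys,xs=np.mgrid[0:400,0:640];m=d>0
    P=bydepth("wrist",np.c_[xs[m],ys[m]],d[m],wristE(s))
    q=(abs(P[:,2]-k/1000)<.005)&(np.hypot(P[:,0]-B[k][0],P[:,1]-B[k][1])<.025)
    print("wrist bar",k,q.sum(),P[q].mean(0).round(4))
E
python3 - <<'E'
from h import *
wlook(40,"c")
plan(*B[40],.026)
E
```

```text
wrist bar 40 1355 [ 0.4297 -0.1067  0.04  ]
t 7.85 grasp [ 0.4337 -0.1058  0.1103] shift [0.0038 0.0081 0.562 ] turn [-0.0011  0.0006  0.0006] F [-0.8  0.8  0.1] gap 0.0871
```

View pics/w_c.png

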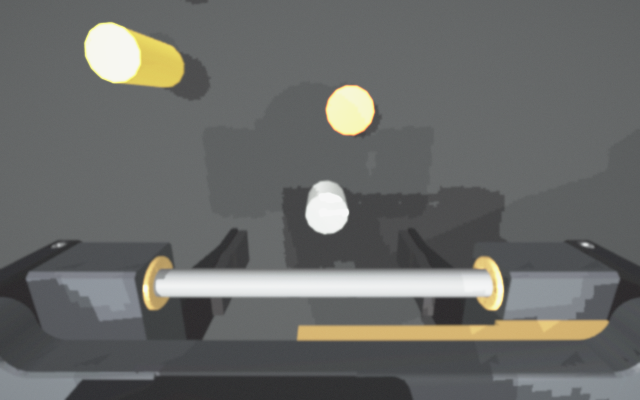

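The steel 40 mm bar is at (327,212) between the jaws, and the orange look-alike at (350,110) is clear of the fingers.

Emit:
{"op": "send_rows", "data": {"deltas": [[[0.004,0.012,0.15],[0,0,0]],[[0.004,0.012,0.32],[0,0,0]],[[0.004,0.012,0.46],[0,0,0]],[[0.004,0.012,0.53],[0,0,0]],[[0.004,0.012,0.562],[-0.001,0,0]],[[0.004,0.012,0.562],[-0.001,0,0]],[[0.004,0.012,0.562],[-0.001,0,0]]]}}

```text
time: 8.43
tcp_pos: [0.4325, -0.1061, 0.1903]
orientation: [[-0.114, -0.993, 0.001], [-0.993, 0.114, 0.001], [-0.001, -0.001, -1.0]]
contact_force: [-0.3, 0.0, 0.2]
finger_gap: 0.087
```

Emit:
{"op": "send_rows", "data": {"deltas": [[[0,0,0],[0,0,0]],[[0,0,0],[0,0,0]],[[0,0,0],[0,0,0]],[[0,0,0],[0,0,0]],[[0,0,0],[0,0,0]],[[0,0,0],[0,0,0]],[[0,0,0],[0,0,0]],[[0,0,0],[0,0,0]],[[0,0,0],[0,0,0]],[[0,0,0],[0,0,0]]], "gripper": 0.2}}

```text
time: 9.27
tcp_pos: [0.432, -0.1061, 0.1902]
orientation: [[-0.114, -0.993, -0.0], [-0.993, 0.114, 0.001], [-0.001, 0.001, -1.0]]
contact_force: [-0.5, 0.4, 1.4]
finger_gap: 0.0311
```

```bash
python3 -c "
from h import *
plan(*B[40],.14)
plan(*M[40],.14)"
```

```text
t 9.27 grasp [ 0.432  -0.106   0.0262] shift [ 6.000e-04 -1.500e-03 -7.585e-01] turn [0.0003 0.0004 0.0008] F [-0.5  0.4  1.4] gap 0.0311
t 9.27 grasp [ 0.432  -0.106   0.0262] shift [-1.1007 -1.2308 -0.7583] turn [0.0003 0.0004 0.0008] F [-0.5  0.4  1.4] gap 0.0311
```

Emit:
{"op": "send_rows", "data": {"deltas": [[[0,0,-0.15],[0,0,0]],[[0,0,-0.4],[0,0,0]],[[0,0,-0.6],[0,0,0]],[[-0.1,-0.12,-0.758],[0,0,0]],[[-0.28,-0.3,-0.758],[0,0,0]],[[-0.46,-0.5,-0.758],[0,0,0]],[[-0.64,-0.7,-0.758],[0,0,0]],[[-0.8,-0.9,-0.758],[0,0,0]],[[-0.9,-1,-0.758],[0,0,0]],[[-0.9,-1,-0.758],[0,0,0]]]}}

```text
time: 10.1
tcp_pos: [0.5996, 0.0134, 0.3025]
orientation: [[-0.112, -0.994, 0.001], [-0.994, 0.112, 0.001], [-0.001, -0.001, -1.0]]
contact_force: [0.9, -0.0, -2.2]
finger_gap: 0.0313
```

```bash
python3 -c "
from h import *
plan(*M[40],.13)"
```

```text
t 10.1 grasp [0.5998 0.0136 0.1385] shift [-0.1802 -0.2128  0.0571] turn [-0.0006  0.0008  0.0025] F [ 0.9 -0.  -2.2] gap 0.0313
```

Emit:
{"op": "send_rows", "data": {"deltas": [[[-0.09,-0.11,0.03],[0,0,0.002]],[[-0.18,-0.213,0.06],[0,0,0.002]],[[-0.18,-0.213,0.06],[0,0,0.002]],[[-0.18,-0.213,0.06],[0,0,0.002]],[[-0.18,-0.213,0.06],[0,0,0.002]],[[-0.18,-0.213,0.06],[0,0,0.002]]]}}

```text
time: 10.6
tcp_pos: [0.6335, 0.0361, 0.2933]
orientation: [[-0.115, -0.993, -0.0], [-0.993, 0.115, 0.001], [-0.001, 0.0, -1.0]]
contact_force: [-0.5, -0.2, -2.7]
finger_gap: 0.0312
```

```bash
python3 -c "
from h import *
plan(*M[40],.0346)"
```

```text
t 10.6 grasp [0.6335 0.0362 0.1293] shift [-0.0044 -0.0052  0.6316] turn [0.0003 0.0005 0.0001] F [-0.5 -0.2 -2.7] gap 0.0312
```

Emit:
{"op": "send_rows", "data": {"deltas": [[[-0.005,-0.005,0.15],[0,0,0]],[[-0.005,-0.005,0.3],[0,0,0]],[[-0.005,-0.005,0.43],[0,0,0]],[[-0.005,-0.005,0.51],[0,0,0]],[[-0.005,-0.005,0.56],[0,0,0]],[[-0.005,-0.005,0.585],[0,0,0]],[[-0.005,-0.005,0.585],[0,0,0]]]}}

```text
time: 11.18
tcp_pos: [0.6344, 0.0367, 0.2054]
orientation: [[-0.116, -0.993, -0.001], [-0.993, 0.116, 0.001], [-0.001, 0.001, -1.0]]
contact_force: [-0.0, -0.3, -2.8]
finger_gap: 0.0317
```

```bash
python3 -c "
from h import *
plan(*M[40],.0346)"
```

```text
t 11.18 grasp [0.6342 0.0368 0.0414] shift [-0.0004 -0.0001  0.0454] turn [0.0005 0.0004 0.    ] F [-0.  -0.3 -2.8] gap 0.0317
```

Emit:
{"op": "send_rows", "data": {"deltas": [[[0,0,0.015],[0,0,0]],[[0,0,0.03],[0,0,0]],[[0,0,0.04],[0,0,0]],[[0,0,0.046],[0,0,0]],[[0,0,0.046],[0,0,0]],[[0,0,0.046],[0,0,0]]]}}

```text
time: 11.68
tcp_pos: [0.6344, 0.0367, 0.1987]
orientation: [[-0.115, -0.993, -0.0], [-0.993, 0.115, 0.001], [-0.001, 0.0, -1.0]]
contact_force: [1.0, -0.1, -3.2]
finger_gap: 0.0312
```

Emit:
{"op": "send_rows", "data": {"deltas": [[[0,0,0],[0,0,0]],[[0,0,0],[0,0,0]],[[0,0,0],[0,0,0]],[[0,0,0],[0,0,0]],[[0,0,0],[0,0,0]],[[0,0,0],[0,0,0]],[[0,0,-0.1],[0,0,0]],[[0,0,-0.3],[0,0,0]],[[0,0,-0.5],[0,0,0]],[[0,0,-0.66],[0,0,0]],[[0,0,-0.66],[0,0,0]],[[0,0,-0.66],[0,0,0]]], "gripper": 0.8}}

```text
time: 12.68
tcp_pos: [0.6346, 0.0367, 0.2997]
orientation: [[-0.115, -0.993, 0.004], [-0.993, 0.115, 0.002], [-0.003, -0.003, -1.0]]
contact_force: [0.4, 0.5, -1.4]
finger_gap: 0.0694
```

```bash
python3 -c "
from h import *
check(30);check(40,tag='d')
plan(*B[50],.13)"
```

```text
bar 30 n 141 mean [ 0.631  -0.0046  0.0381] off mm [1.5 0.4]
bar 40 n 72 mean [0.6304 0.0402 0.0483] off mm [-4.   3.5]
t 12.78 grasp [0.6336 0.0366 0.1329] shift [-0.4473  1.3939  0.0224] turn [ 0.0014  0.0003 -0.0002] F [ 0.4  0.1 -0.5] gap 0.0697
```

Bar 40 is partly hidden by the gripper in this view, so I'll recheck it from the next pose. I'm moving on to the 50 mm bar.

Emit:
{"op": "send_rows", "data": {"deltas": [[[-0.08,0.25,0],[0,0,0]],[[-0.16,0.5,0],[0,0,0]],[[-0.24,0.75,0],[0,0,0]],[[-0.32,1,0],[0,0,0]],[[-0.32,1,0],[0,0,0]]], "gripper": 1}}

```text
time: 13.2
tcp_pos: [0.4844, 0.1019, 0.2952]
orientation: [[-0.114, -0.993, -0.011], [-0.994, 0.114, -0.002], [0.003, 0.01, -1.0]]
contact_force: [-0.1, -0.2, -0.3]
finger_gap: 0.0859
```

```bash
python3 -c "
from h import *
check(40,tag='e')
plan(*B[50],.12)"
```

```text
bar 40 n 152 mean [0.6357 0.037  0.048 ] off mm [1.4 0.3]
t 13.25 grasp [0.4862 0.1018 0.132 ] shift [-0.1285  0.3715  0.0819] turn [ 0.004  -0.0011  0.0018] F [0.2 1.4 0.7] gap 0.0863
```

Emit:
{"op": "send_rows", "data": {"deltas": [[[-0.06,0.18,0.04],[0.004,-0.001,0.002]],[[-0.128,0.36,0.08],[0.004,-0.001,0.002]],[[-0.128,0.36,0.08],[0.004,-0.001,0.002]],[[-0.128,0.36,0.08],[0.004,-0.001,0.002]],[[-0.128,0.36,0.08],[0.004,-0.001,0.002]],[[-0.128,0.36,0.08],[0.004,-0.001,0.002]]]}}

```text
time: 13.75
tcp_pos: [0.4368, 0.1272, 0.2842]
orientation: [[-0.117, -0.993, 0.0], [-0.993, 0.117, -0.0], [0.0, -0.0, -1.0]]
contact_force: [0.2, 0.1, -0.7]
finger_gap: 0.0871
```

Run:
```python
from h import *
wlook(50,"f")
plan(*B[50],.030)
```

```text
wrist bar 50 1352 [0.4314 0.1274 0.0501]
t 13.8 grasp [0.4368 0.127  0.1202] shift [-3.000e-04  1.850e-02  6.011e-01] turn [-0.0002 -0.0001 -0.0009] F [0.5 0.7 0.9] gap 0.0869
```

Emit:
{"op": "send_rows", "data": {"deltas": [[[0,0.02,0.15],[0,0,0]],[[0,0.022,0.33],[0,0,0]],[[0,0.022,0.48],[0,0,0]],[[0,0.022,0.57],[0,0,-0.001]],[[0,0.022,0.6],[0,0,-0.001]],[[0,0.022,0.6],[0,0,-0.001]],[[0,0.022,0.6],[0,0,-0.001]]]}}

```text
time: 14.38
tcp_pos: [0.4342, 0.1275, 0.1945]
orientation: [[-0.116, -0.993, 0.001], [-0.993, 0.116, 0.0], [-0.0, -0.001, -1.0]]
contact_force: [0.6, -0.2, 0.1]
finger_gap: 0.087
```

Emit:
{"op": "send_rows", "data": {"deltas": [[[0,0,0],[0,0,0]],[[0,0,0],[0,0,0]],[[0,0,0],[0,0,0]],[[0,0,0],[0,0,0]],[[0,0,0],[0,0,0]],[[0,0,0],[0,0,0]],[[0,0,0],[0,0,0]],[[0,0,0],[0,0,0]],[[0,0,0],[0,0,0]],[[0,0,0],[0,0,0]]], "gripper": 0.2}}

```text
time: 15.22
tcp_pos: [0.4339, 0.1274, 0.1944]
orientation: [[-0.116, -0.993, -0.0], [-0.993, 0.116, -0.0], [0.0, -0.0, -1.0]]
contact_force: [-1.9, 0.2, 1.9]
finger_gap: 0.0314
```

```bash
python3 -c "
from h import *
plan(*M[50],.14)"
```

```text
t 15.22 grasp [0.4339 0.1273 0.0304] shift [ 0.1655 -1.3974 -0.7306] turn [-0.     -0.0003 -0.0003] F [-1.9  0.2  1.9] gap 0.0314
```

Emit:
{"op": "send_rows", "data": {"deltas": [[[0,0,-0.15],[0,0,0]],[[0,0,-0.4],[0,0,0]],[[0,0,-0.6],[0,0,0]],[[0,-0.15,-0.73],[0,0,0]],[[0.03,-0.35,-0.73],[0,0,0]],[[0.06,-0.55,-0.73],[0,0,0]],[[0.1,-0.75,-0.73],[0,0,0]],[[0.14,-0.95,-0.73],[0,0,0]],[[0.165,-1,-0.73],[0,0,0]],[[0.165,-1,-0.73],[0,0,0]]]}}

```text
time: 16.05
tcp_pos: [0.5814, 0.0844, 0.3023]
orientation: [[-0.119, -0.993, -0.002], [-0.993, 0.119, -0.001], [0.001, 0.002, -1.0]]
contact_force: [-0.9, -0.0, -3.7]
finger_gap: 0.031
```

```bash
python3 -c "
from h import *
plan(*M[50],.135)"
```

```text
t 16.05 grasp [0.5811 0.0842 0.1383] shift [-0.0064 -0.3877  0.0211] turn [ 0.0011 -0.0008 -0.002 ] F [-0.9 -0.  -3.7] gap 0.031
```

Emit:
{"op": "send_rows", "data": {"deltas": [[[0,-0.15,0.01],[0,0,0]],[[-0.005,-0.3,0.02],[0.001,-0.001,-0.002]],[[-0.007,-0.39,0.02],[0.001,-0.001,-0.002]],[[-0.007,-0.39,0.02],[0.001,-0.001,-0.002]],[[-0.007,-0.39,0.02],[0.001,-0.001,-0.002]],[[-0.007,-0.39,0.02],[0.001,-0.001,-0.002]],[[-0.007,-0.39,0.02],[0.001,-0.001,-0.002]]]}}

```text
time: 16.63
tcp_pos: [0.6383, 0.0787, 0.299]
orientation: [[-0.115, -0.993, -0.002], [-0.993, 0.115, 0.0], [0.0, 0.002, -1.0]]
contact_force: [0.0, -0.2, -1.7]
finger_gap: 0.0312
```

```bash
python3 -c "
from h import *
plan(*M[50],.0388)"
```

```text
t 16.63 grasp [0.6381 0.0788 0.135 ] shift [ 0.0012 -0.0071  0.6411] turn [ 0.0011 -0.      0.0003] F [ 0.  -0.2 -1.7] gap 0.0312
```

Emit:
{"op": "send_rows", "data": {"deltas": [[[0.001,-0.007,0.15],[0.001,0,0]],[[0.001,-0.007,0.3],[0.001,0,0]],[[0.001,-0.007,0.43],[0.001,0,0]],[[0.001,-0.007,0.52],[0.001,0,0]],[[0.001,-0.007,0.57],[0.001,0,0]],[[0.001,-0.007,0.595],[0.001,0,0]],[[0.001,-0.007,0.595],[0.001,0,0]]]}}

```text
time: 17.22
tcp_pos: [0.6389, 0.0786, 0.2095]
orientation: [[-0.115, -0.993, -0.001], [-0.993, 0.115, -0.0], [0.0, 0.001, -1.0]]
contact_force: [0.5, -0.1, -2.3]
finger_gap: 0.0313
```

```bash
python3 -c "
from h import *
plan(*M[50],.0388)"
```

```text
t 17.22 grasp [0.6387 0.0786 0.0455] shift [ 0.0008 -0.0026  0.0445] turn [ 0.0006 -0.0003  0.0005] F [ 0.5 -0.1 -2.3] gap 0.0313
```

Emit:
{"op": "send_rows", "data": {"deltas": [[[0,-0.002,0.015],[0,0,0]],[[0,-0.002,0.03],[0,0,0]],[[0,-0.002,0.04],[0,0,0]],[[0,-0.002,0.045],[0,0,0]],[[0,-0.002,0.045],[0,0,0]],[[0,-0.002,0.045],[0,0,0]]]}}

```text
time: 17.72
tcp_pos: [0.6392, 0.0786, 0.2029]
orientation: [[-0.115, -0.993, -0.001], [-0.993, 0.115, -0.0], [0.0, 0.001, -1.0]]
contact_force: [0.1, -0.4, -1.6]
finger_gap: 0.031
```

Emit:
{"op": "send_rows", "data": {"deltas": [[[0,0,0],[0,0,0]],[[0,0,0],[0,0,0]],[[0,0,0],[0,0,0]],[[0,0,0],[0,0,0]],[[0,0,0],[0,0,0]],[[0,0,0],[0,0,0]],[[0,0,-0.1],[0,0,0]],[[0,0,-0.3],[0,0,0]],[[0,0,-0.5],[0,0,0]],[[0,0,-0.66],[0,0,0]],[[0,0,-0.66],[0,0,0]],[[0,0,-0.66],[0,0,0]]], "gripper": 0.8}}

```text
time: 18.72
tcp_pos: [0.6395, 0.0787, 0.304]
orientation: [[-0.115, -0.993, 0.003], [-0.993, 0.115, 0.001], [-0.002, -0.003, -1.0]]
contact_force: [-0.8, 0.2, -0.9]
finger_gap: 0.0695
```

```bash
python3 -c "
from h import *
plan(*B[60],.13)"
```

```text
t 18.72 grasp [0.6401 0.0789 0.14  ] shift [2.5457 0.4725 0.0607] turn [-0.0021  0.0011  0.0005] F [-0.8  0.2 -0.9] gap 0.0695
```

Emit:
{"op": "send_rows", "data": {"deltas": [[[0.2,0.1,0],[0,0,0]],[[0.45,0.2,0],[0,0,0]],[[0.7,0.3,0],[0,0,0]],[[0.95,0.4,0],[0,0,0]],[[1,0.47,0],[0,0,0]]], "gripper": 1}}

```text
time: 19.13
tcp_pos: [0.5494, -0.0659, 0.3018]
orientation: [[-0.119, -0.993, -0.002], [-0.993, 0.119, 0.001], [-0.001, 0.002, -1.0]]
contact_force: [0.3, 1.1, -0.1]
finger_gap: 0.086
```

Emit:
{"op": "send_rows", "data": {"deltas": [[[0.25,0,0],[0,0,0]],[[0.5,0,0],[0,0,0]],[[0.75,0,0],[0,0,0]],[[1,0,0],[0,0,0]],[[1,0,0],[0,0,0]],[[1,0,0],[0,0,0]]]}}

```text
time: 19.63
tcp_pos: [0.5305, -0.2167, 0.3]
orientation: [[-0.123, -0.992, -0.005], [-0.992, 0.123, 0.002], [-0.001, 0.005, -1.0]]
contact_force: [-0.3, 0.0, -1.3]
finger_gap: 0.0872
```

```bash
python3 -c "
from h import *
check(50,tag='g')
plan(*B[60],.125)"
```

```text
bar 50 n 152 mean [0.6408 0.0795 0.0578] off mm [1.6 1. ]
t 19.68 grasp [ 0.5301 -0.2152  0.1363] shift [ 0.5142 -0.0257  0.0746] turn [ 0.003   0.0006 -0.0036] F [ 0.6 -0.   0.7] gap 0.087
```

Emit:
{"op": "send_rows", "data": {"deltas": [[[0.2,-0.01,0.03],[0,0,0]],[[0.4,-0.02,0.06],[0.003,0.001,-0.004]],[[0.512,-0.026,0.075],[0.003,0.001,-0.004]],[[0.512,-0.026,0.075],[0.003,0.001,-0.004]],[[0.512,-0.026,0.075],[0.003,0.001,-0.004]],[[0.512,-0.026,0.075],[0.003,0.001,-0.004]],[[0.512,-0.026,0.075],[0.003,0.001,-0.004]]]}}

```text
time: 20.27
tcp_pos: [0.5257, -0.2907, 0.289]
orientation: [[-0.113, -0.994, -0.0], [-0.994, 0.113, -0.0], [0.0, 0.0, -1.0]]
contact_force: [-0.5, 0.0, 0.3]
finger_gap: 0.0868
```

Run:
```python
from h import *
wlook(60,"h")
plan(*B[60],.036)
```

```text
wrist bar 60 1431 [ 0.5229 -0.2932  0.0601]
t 20.32 grasp [ 0.5258 -0.2909  0.1251] shift [0.0112 0.0018 0.5943] turn [-0.0001 -0.0003  0.0017] F [-0.3 -0.4 -0.3] gap 0.0871
```

View pics/w_h.png

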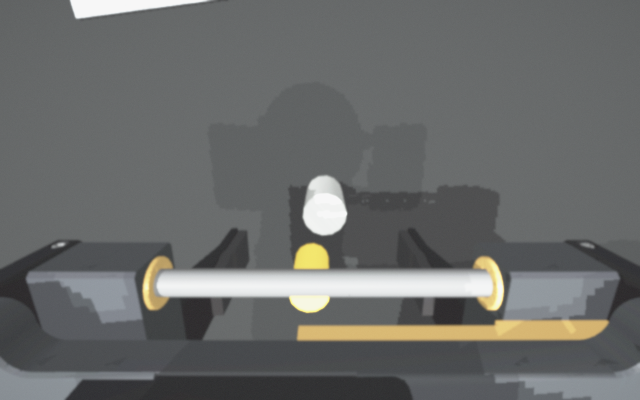

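The steel 60 mm bar is at (325,213) between the jaws. The yellow bar at (310,285) is 65 mm behind and lower than the gripper body will be.

Emit:
{"op": "send_rows", "data": {"deltas": [[[0.01,0.006,0.15],[0,0,0.002]],[[0.012,0.006,0.33],[0,0,0.002]],[[0.012,0.006,0.47],[0,0,0.002]],[[0.012,0.006,0.56],[0,0,0.002]],[[0.012,0.006,0.594],[0,0,0.002]],[[0.012,0.006,0.594],[0,0,0.002]],[[0.012,0.006,0.594],[0,0,0.002]]]}}

```text
time: 20.9
tcp_pos: [0.5252, -0.2922, 0.2007]
orientation: [[-0.115, -0.993, 0.001], [-0.993, 0.115, -0.001], [0.001, -0.001, -1.0]]
contact_force: [0.5, 0.5, 0.1]
finger_gap: 0.087
```

Emit:
{"op": "send_rows", "data": {"deltas": [[[0,0,0],[0,0,0]],[[0,0,0],[0,0,0]],[[0,0,0],[0,0,0]],[[0,0,0],[0,0,0]],[[0,0,0],[0,0,0]],[[0,0,0],[0,0,0]],[[0,0,0],[0,0,0]],[[0,0,0],[0,0,0]],[[0,0,0],[0,0,0]],[[0,0,0],[0,0,0]]], "gripper": 0.2}}

```text
time: 21.73
tcp_pos: [0.5248, -0.2922, 0.2006]
orientation: [[-0.115, -0.993, -0.001], [-0.993, 0.115, -0.001], [0.001, 0.0, -1.0]]
contact_force: [-2.6, 0.6, 1.7]
finger_gap: 0.0312
```

```bash
python3 -c "
from h import *
plan(*M[60],.15)"
```

```text
t 21.73 grasp [ 0.5248 -0.2923  0.0366] shift [-2.8217 -0.4731 -0.7579] turn [ 0.0003 -0.0004  0.0004] F [-2.6  0.6  1.7] gap 0.0312
```

Emit:
{"op": "send_rows", "data": {"deltas": [[[0,0,-0.15],[0,0,0]],[[0,0,-0.4],[0,0,0]],[[0,0,-0.6],[0,0,0]],[[0,0,-0.758],[0,0,0]],[[-0.15,0,-0.758],[0,0,0]],[[-0.35,0,-0.758],[0,0,0]],[[-0.55,0,-0.758],[0,0,0]],[[-0.75,0,-0.758],[0,0,0]],[[-0.95,0,-0.758],[0,0,0]],[[-1,0,-0.758],[0,0,0]]]}}

```text
time: 22.57
tcp_pos: [0.5419, -0.1398, 0.3131]
orientation: [[-0.112, -0.994, -0.002], [-0.994, 0.112, 0.001], [-0.001, 0.003, -1.0]]
contact_force: [0.1, -1.0, -5.3]
finger_gap: 0.0314
```

Emit:
{"op": "send_rows", "data": {"deltas": [[[-0.2,-0.05,0],[0,0,0]],[[-0.4,-0.1,0],[0,0,0]],[[-0.6,-0.15,0],[0,0,0]],[[-0.8,-0.2,0],[0,0,0]],[[-1,-0.25,0],[0,0,0]],[[-1,-0.25,0],[0,0,0]]]}}

```text
time: 23.07
tcp_pos: [0.5976, 0.0091, 0.312]
orientation: [[-0.108, -0.994, -0.001], [-0.994, 0.108, 0.002], [-0.002, 0.001, -1.0]]
contact_force: [0.1, -0.0, -3.2]
finger_gap: 0.0311
```

```bash
python3 -c "
from h import *
plan(*M[60],.15)"
```

```text
t 23.07 grasp [0.5974 0.0095 0.148 ] shift [-0.7695 -0.2279 -0.0122] turn [0.0009 0.0013 0.0048] F [ 0.1 -0.  -3.2] gap 0.0311
```

Emit:
{"op": "send_rows", "data": {"deltas": [[[-0.2,-0.06,0],[0,0,0]],[[-0.4,-0.12,0],[0.001,0.001,0.005]],[[-0.6,-0.18,0],[0.001,0.001,0.005]],[[-0.769,-0.228,0],[0.001,0.001,0.005]],[[-0.769,-0.228,0],[0.001,0.001,0.005]],[[-0.769,-0.228,0],[0.001,0.001,0.005]],[[-0.769,-0.228,0],[0.001,0.001,0.005]],[[-0.769,-0.228,0],[0.001,0.001,0.005]]]}}

```text
time: 23.73
tcp_pos: [0.6436, 0.119, 0.3115]
orientation: [[-0.117, -0.993, -0.002], [-0.993, 0.117, -0.0], [0.0, 0.002, -1.0]]
contact_force: [-0.0, 0.5, -4.0]
finger_gap: 0.0314
```

```bash
python3 -c "
from h import *
plan(*M[60],.045)"
```

```text
t 23.73 grasp [0.6433 0.1189 0.1475] shift [-0.0087 -0.0034  0.6831] turn [ 0.001  -0.0003 -0.001 ] F [-0.   0.5 -4. ] gap 0.0314
```

Emit:
{"op": "send_rows", "data": {"deltas": [[[-0.008,-0.003,0.1],[0.001,0,-0.001]],[[-0.008,-0.003,0.2],[0.001,0,-0.001]],[[-0.008,-0.003,0.3],[0.001,0,-0.001]],[[-0.008,-0.003,0.4],[0.001,0,-0.001]],[[-0.008,-0.003,0.5],[0.001,0,-0.001]],[[-0.008,-0.003,0.58],[0.001,0,-0.001]],[[-0.008,-0.003,0.63],[0.001,0,-0.001]],[[-0.008,-0.003,0.63],[0.001,0,-0.001]]]}}

```text
time: 24.4
tcp_pos: [0.6433, 0.1192, 0.215]
orientation: [[-0.117, -0.993, -0.004], [-0.993, 0.117, -0.002], [0.002, 0.004, -1.0]]
contact_force: [-1.6, -0.5, -4.6]
finger_gap: 0.0314
```

```bash
python3 -c "
from h import *
plan(*M[60],.045)"
```

```text
t 24.4 grasp [0.6427 0.1189 0.051 ] shift [-0.0074 -0.0043  0.0399] turn [ 0.0024 -0.0014 -0.0008] F [-1.6 -0.5 -4.6] gap 0.0314
```

Emit:
{"op": "send_rows", "data": {"deltas": [[[-0.005,-0.004,0.015],[0.002,-0.001,0]],[[-0.007,-0.004,0.03],[0.002,-0.001,0]],[[-0.007,-0.004,0.036],[0.002,-0.001,0]],[[-0.007,-0.004,0.04],[0.002,-0.001,0]],[[-0.007,-0.004,0.04],[0.002,-0.001,0]],[[-0.007,-0.004,0.04],[0.002,-0.001,0]]]}}

```text
time: 24.9
tcp_pos: [0.6441, 0.1202, 0.2094]
orientation: [[-0.117, -0.993, 0.0], [-0.993, 0.117, -0.0], [0.0, -0.0, -1.0]]
contact_force: [-0.3, 0.8, -3.2]
finger_gap: 0.0312
```

Emit:
{"op": "send_rows", "data": {"deltas": [[[0,0,0],[0,0,0]],[[0,0,0],[0,0,0]],[[0,0,0],[0,0,0]],[[0,0,0],[0,0,0]],[[0,0,0],[0,0,0]],[[0,0,0],[0,0,0]],[[0,0,-0.1],[0,0,0]],[[0,0,-0.3],[0,0,0]],[[0,0,-0.5],[0,0,0]],[[0,0,-0.7],[0,0,0]],[[0,0,-0.75],[0,0,0]],[[0,0,-0.75],[0,0,0]]], "gripper": 0.8}}

```text
time: 25.9
tcp_pos: [0.6447, 0.1204, 0.3257]
orientation: [[-0.116, -0.993, 0.007], [-0.993, 0.116, 0.002], [-0.003, -0.007, -1.0]]
contact_force: [0.0, 0.2, 1.5]
finger_gap: 0.0692
```

Emit:
{"op": "send_rows", "data": {"deltas": [[[0,0.25,0],[0,0,0]],[[0,0.5,0],[0,0,0]],[[0,0.75,-0.1],[0,0,0]],[[0,1,-0.2],[0,0,0]],[[0,1,-0.2],[0,0,0]],[[0,1,-0.2],[0,0,0]],[[0,1,-0.2],[0,0,0]]]}}

```text
time: 26.48
tcp_pos: [0.4955, 0.1379, 0.354]
orientation: [[-0.116, -0.993, 0.006], [-0.993, 0.116, 0.002], [-0.003, -0.006, -1.0]]
contact_force: [-0.3, 0.2, 0.5]
finger_gap: 0.0697
```

Run:
```python
from h import *
for k in(30,40,50,60):check(k,tag="end")
check(20,(.6253,-.0461),tag="end2");check(70,(.65,.1607))
p,d=snapshot("side");cv2.imwrite("pics/side_end.png",p)
a=cv2.resize(p[80:240,250:450],None,fx=3,fy=3,interpolation=cv2.INTER_CUBIC)
cv2.imwrite("pics/side_crop.png",a)
```

```text
bar 30 n 144 mean [ 0.6309 -0.0046  0.0381] off mm [1.4 0.4]
bar 40 n 153 mean [0.6357 0.0368 0.048 ] off mm [1.3 0.1]
bar 50 n 155 mean [0.6406 0.0794 0.0578] off mm [1.4 0.9]
bar 60 n 155 mean [0.6455 0.1198 0.0678] off mm [ 1.4 -0.4]
bar 20 n 144 mean [ 0.6254 -0.0461  0.028 ] off mm [0.1 0. ]
bar 70 n 161 mean [0.6494 0.1602 0.0778] off mm [-0.6 -0.5]
```

View pics/side_crop.png

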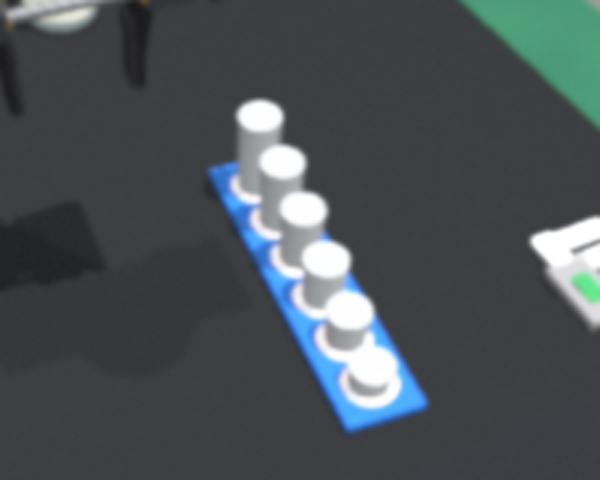

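View pics/top_end2.png

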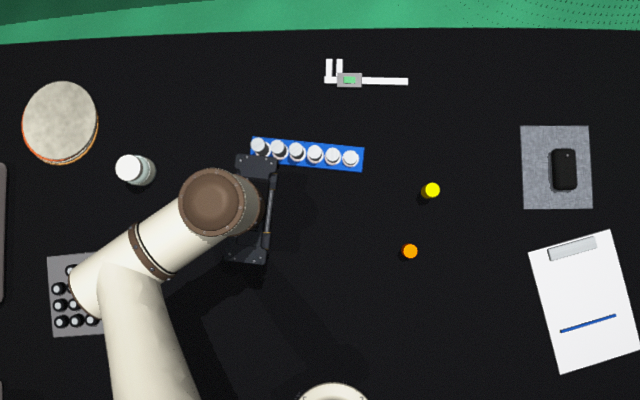

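The side view shows six upright bars rising step by step from the 20 mm one at crop px (370,375) to the 70 mm one at (260,115), each on its ring. The top view shows the yellow bar at (432,190) and the orange one at (410,251) where they began. I'm handing in.

```bash
python3 -c "
from cell import *
print(hand_in())"
```

```text
the job is handed in; nothing more can be done
None
```

I stood the four loose bars on the ring marks in order 30, 40, 50, 60 mm, starting beside the 20 mm end bar, and handed the job in about 26.5 s into the 102 s allowed. `hand_in()` gave no verdict.

- **Placement:** in the last top-camera check, each placed bar was 1.3 to 1.7 mm from its mark centre (limit 9 mm). The tops were at 38, 48, 58 and 68 mm, as they should be on the plate.
- **End bars:** the 20 mm bar had not moved measurably. The 70 mm bar read 0.8 mm from its start, against an 8 mm limit.
- **Other bars:** the yellow and orange look-alikes were not touched. The side view showed all six bars in the row upright and released, with the gripper clear.
- **Disagreements:** two checks made straight after a release, with the gripper partly hiding the bar, read offsets of 3 to 5 mm. Clear-view repeats gave 1.4 mm for both. The wrist and top cameras differed by 2 to 3 mm in x.

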